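# Hold the pellet press at pressure

## Robot

A 6-joint arm with a two-finger parallel gripper is mounted at the origin on a cart in front of the work surface, level with it; the furniture and walls round the work are solid. World frame = base frame: x ahead of the robot, y to its left, z up, the work surface at z = 0. Lengths are in mm, angles in rad, forces in N, time in s.
With the tool pointing down it reaches from about 350 to 975 mm from the base axis. Payload 7.1 kg.
Tool frame: the origin (TCP) lies midway between the tips of the shut fingers; the grasp point (between the pads) lies 19 mm behind it (ctrl.grip_depth is the distance from the TCP to the grasp point, in mm); z points along the fingers, y is the line along which they close (so a half turn about z gives the same grasp; the last joint's range is limited). The gripper opens to 88 mm and grips with 3 to 60 N. Pads are 20 mm wide; open, the fingers measure 115 mm over their backs; the gripper's body (75 mm by 178 mm) begins 61 mm behind the grasp point.
Start: joints at [1.276, 0.423, 1.63, -0, 1.089, -0.019], TCP at [170.166, 601.372, 222.675] pointing down, gripper open.
Joint ranges: [-3, 3], [-0.9, 2.11], [0.09, 2.58], [-1.31, 4.45], [0.11, 2.69], [-2.54, 2.54]. Speed limits (rad/s): [2.39, 2.39, 3.01, 3.14, 3.14, 3.14].

## Interface

Orientations are given as a rotation vector (axis times angle).
In Python, from workcell import ctrl, cams gives the robot as it stands.
- The arm moves only by the tool move_arm, never from a script. Its argument "steps" is a list of rows, each a list of 3 entries, a list of its own where there are three numbers: the shift along the tool's x, y, z in units of 25 mm (1.0 is 25 mm), then the turn about the tool's z in units of 5 degrees (1.0 is 5 degrees), then the closure, from 0 (fully open) to 1 (shut). A call has 1 to 20 rows; each row shifts and turns the commanded pose from where the row before left it, along the tool's axes as they then stand; what a row does not reach is not made up. A row lasts 1/12 s, in which the tool goes at most 41.7 mm and 7.16 degrees, less where a joint would pass 70% of its speed; a pose out of reach is approached as far as the arm can. A call is refused whole if a number of a shift passes 1 or a number of a turn 1, either way. A call with a gripper value outside its range is refused whole. The fingers move at their own pace and stop on an object; the grip force is fixed at half the most. Time passes only in rows, so rows that do not move let the fingers close. It gives the time, the measured TCP pose, the force, the opening and the grip force at its end, in the units of the state.
- ctrl.get_obs(): the state, without advancing time (a new reading comes with each control period).
- cams.get_image(name): name is "side" or "top"; returns a dict with "image" (480x640x3 uint8, red, green, blue), "camera_matrix" (3x3 intrinsics, pixels), "xyz" and "rotation" of the camera in the world. Camera axes: x right, y down, z forward; pixel columns grow to the right and rows downward; lengths in mm; the calibration is good to about 2 mm. A picture is of the moment at which its call begins. There is no depth.
- ctrl.close_job(): hands the job in; it is judged then, once.
Trained networks look in the newest picture that a camera, given by its name, has taken for a name from the list of things; names that differ only in an ending like _2 or _b are one class to them, and where a whole thing is asked for, a point or a joint stands for the part that bears it (a point fixed in the world has none). Each returns a list of dicts, best first, with "p" (0 to 1); they miss things now and then, are a little off and sometimes report something else, mostly with a low value. They report only what shows in the picture. A call takes as long as a camera call. They do not tell look-alikes from the thing itself.
- cams.boxes_of(camera, thing): "rect" ([centre column, centre row, width, height] in pixels, round what is visible of it).
- cams.cut_out(camera, thing): "pixels" (480x640 bool, what is visible of it) and "rect" ([centre column, centre row, width, height] in pixels, round what is visible of it).
The state is a dict: "t": time; "qpos": joint angles; "qvel": joint speeds; "joint_torque": joint torques, N m; "ee_pos": TCP position; "orientation": TCP orientation; "ft_force": force on the tool from outside, world axes, zero at the start; "moment": the same for the moment, N m; "width": finger opening in mm; "grasp_force": force on a finger pad.
Only numpy, scipy, OpenCV 4.12 (cv2) and the standard library are available. Lean on these libraries where they do the work, as an engineer would, in place of code of your own. Each camera call takes 0.05 s, during which the arm holds its last target. There are 200 camera calls.

## Task

Press a sample pellet on the blue hand press. Push the carrier with the steel die (it has an upright black handle) along the rail, out of the loading notch on the left, until it clicks into the middle notch, at the green flag with the die right under the ram; then bring the press lever with the black ball knob down until the pointer of the dial stands in the green sector, never letting it run into the red, and keep the pressure there for at least two seconds. The program finishes while the gripper is still holding the lever down with the pointer in the green; leave the other things on the worktop where they are.

Things in the scene. Friction and masses are not known exactly. Their poses are not given: they have to be found in the camera images.
- press: Blue cast C-frame hand press (a small arbor press) fixed on the worktop, 280 mm high, 385 with its dial. Origin on the worktop under the ram axis, z up; its x points from its open front to the column at its back, its y left along the rail. In mm: head x -45 to 75, y -39 to 39, z 188 to 272; column x 55 to 110, y -30 to 30; rail beam x -54 to 38, y -149 to 181, z up to 40.
- middle_station (a point): Pressing station: point on the cross rail under the ram, z 40 mm, at the green flag on the beam's front edge. Press axes. The rail runs along y with three notches in the steel strip at its front edge: loading 100 mm to the left (+y, white flag, where the carrier starts), this one, and unloading 100 mm to the right (white flag).
- carrier (a joint): Travel of the die carrier towards the press's -y (m): 0 loading notch (start), 0.100 middle notch, 0.200 unloading notch; stops at -0.004 and 0.204. Its spring ball plunger clicks into the notches: about 7 N to get out of one, 1 to 3 N between them; let go within 4 mm of a notch centre it pulls itself to the centre (within 1.5 mm).
- carrier_handle (a point): Middle of the black grip of the carrier's upright handle: grip 22 mm across and 34 mm high (z 106 to 140 mm, this point 123), on a 12 mm post that stands on the carrier plate (top z 55 mm). It stands 80 mm left (press +y) of the nest's centre, with nothing to its left. Push its left side towards the press's -y, or grip it.
- carrier_nest (a point): Centre of the nest on the carrier in which the die stands between four dowel pins (8 mm thick, 16 mm high, 27.5 mm from the centre), 55 mm above the worktop. With the carrier in the middle notch it lies under the ram.
- die: Closed pellet die of polished steel, about 0.5 kg, standing in the carrier's nest (1.5 mm play all round): body 44 mm across and 58 mm high, above it the punch with a dark head 30 mm across, 80 mm high in all. Origin at the centre of its underside, z up. Its top stands 135 mm above the worktop.
- foot: Steel pressing foot, a disc 32 mm across with a coil spring behind it, at the lower end of the ram. Origin at the centre of its lower face: 153 mm above the worktop with the lever up, 18 mm above the die's top when the die is under it. The ram goes down 35 mm per radian of lever.
- lever_pivot (a point): Lever pivot on the right side of the press's head, 73 mm right (-y) of the ram axis, 222 mm above the worktop; the pivot axis is the press's y. Press axes. With joint lever_angle at q the ball knob's centre lies at x = -0.145 cos(0.61 - q), z = 0.145 sin(0.61 - q) (m) from here.
- lever: The press lever with its knob: steel bar 12 mm thick from the hub on the right side of the head to the black ball. Origin on the pivot axis, in the lever's plane.
- lever_knob (a point): Black ball knob, 32 mm across, at the end of the press lever (steel bar 12 mm thick, 145 mm from pivot axis to ball centre). This point is the ball's centre, at the start 305 mm above the worktop, 119 mm in front of the pivot. It swings down in an arc in the press's x-z plane; centre at z 214 mm where the green begins, 198 mm where it ends.
- lever_angle (a joint): Lever angle (rad): 0 up (start, 0.61 above level), grows as the knob goes down, stop at 0.88; a spring returns it when let go. About 5 N on the knob start it. With the die under the ram the foot meets the die at 0.51, the green runs from about 0.66 (11 N on the knob) to 0.78 (16 N), red from 0.81. Without the die there the dial stays at zero.
- dial_pointer (a joint): Pointer of the white force dial, 65 mm across, tilted up on top of the ram (centre 348 mm up, goes down with the ram). Rad, clockwise seen from the robot: 0 without force, at the lower left; green sector 1.75 to 3.14 (top to upper right), red from 3.49. It shows the foot's force on the die: about 30 N at 1.75, 50 N at 3.14; 12 rad per radian of lever.
- petri_dish: Glass petri dish, 88 mm across, 14 mm high, left in front. Leave alone.
- forceps: Steel forceps, 117 mm long, lying left in front. Leave alone.
- beaker: Glass beaker, 74 mm across, 96 mm high, right of the press. Leave alone.
- wash_bottle: White wash bottle with red top and spout, 225 mm high, to the right. Leave alone.
- lab_book: Blue notebook, 210 x 152 x 14 mm, lying right in front. Leave alone.
- pen: Red and white marker pen, 135 mm long, lying beside the book. Leave alone.
Things that resemble listed ones, but are neither listed nor needed, are in the scene too. What is shaped like the die but turquoise is not meant.

How it is judged (in metres and radians):
On the way, in this order (a step that is already met when the one before it is completed fails the run):
1. the carrier rests in the middle notch with the die seated in it and the lever still up (value of joint carrier between 0.097 and 0.103 m and horizontal distance between die and carrier_nest below 0.005 m and angle between die's own z axis and vertical below 0.06 rad and z of die in the frame of carrier_nest below 0.004 m and value of joint lever_angle below 0.15 rad and velocity of joint carrier below 0.02 m/s), for 0.2 s.
2. the dial has stood in the green for two seconds, the foot pressing on the die (value of joint dial_pointer between 1.7 and 3.2 rad and value of joint carrier between 0.097 and 0.103 m and horizontal distance between die and carrier_nest below 0.005 m and angle between die's own z axis and vertical below 0.06 rad and z of die in the frame of carrier_nest below 0.004 m and contact force between foot and die above 20 N), for 2 s.
At the end, for the whole second after the job is handed in: The program ends holding: the gripper bears on the lever (over 2 N), the dial pointer stands in the green (1.70 to 3.20 rad), the foot presses on the die (over 20 N), the carrier is in the middle notch (0.100 m within 3 mm) and the die stands upright in its nest (all of step 2 and contact force between any of the fingers, the arm and lever above 2 N); the arm keeps its last pose, push and grip.
It fails at once if the dial pointer ran into the red (value of joint dial_pointer above 3.49 rad).
It fails at once if one of the things round the press was moved by more than 25 mm (distance of any of petri_dish, forceps, beaker, wash_bottle, lab_book, pen from where it was at the start of the episode above 0.025 m).
It also fails if it takes over 56 s, if anything falls off the work surface, if the arm or the gripper's body presses on something with over 40 N, if the wrist force passes 120 N, or if a joint passes its speed limit or range.

## Working session

There is one attempt and no reset: what is moved stays moved. The work goes in short steps, Python scripts to look and compute and a tool call to move; the robot and the scene stay as the last step left them, time stands still between calls to the robot, and variables do not carry over. Pictures are saved under pics/ and viewed, at most 10 in all, crops included, and the job is handed in when it is done.

Besides the shell and the picture viewer there is one more tool, called after ">>>" as name([rows], argument=value, ...), one row to a line, values as JSON. move_arm: Moves the arm, as the interface text tells. Its arguments: {"type":"object","properties":{"steps":{"type":"array"}},"required":["steps"]}

```bash
mkdir -p pics; cat > h.py <<'E'
import numpy as np, cv2
from workcell import ctrl, cams
def cam(n):
    d=cams.get_image(n); return d
def ray(d,uv):
    K=np.array(d["camera_matrix"]);R=np.array(d["rotation"])
    r=R@np.linalg.inv(K)@np.array([uv[0],uv[1],1.]); return np.array(d["xyz"],float),r/np.linalg.norm(r)
def tri(d1,p1,d2,p2):
    a,u=ray(d1,p1);b,v=ray(d2,p2)
    s=np.linalg.lstsq(np.c_[u,-v],b-a,rcond=None)[0]
    x,y=a+s[0]*u,b+s[1]*v
    return (x+y)/2,np.linalg.norm(x-y)
def atz(d,p,z):
    a,u=ray(d,p); return a+u*(z-a[2])/u[2]
def proj(d,X):
    c=np.array(d["rotation"]).T@(np.array(X,float)-np.array(d["xyz"],float)); p=np.array(d["camera_matrix"])@c; return p[:2]/p[2]
E
python3 - <<'E'
from h import *
o=ctrl.get_obs(); print({k:np.round(v,3).tolist() for k,v in o.items()})
for n in("side","top"):
    d=cam(n); cv2.imwrite(f"pics/{n}0.png",d["image"][:,:,::-1]); print(n,np.round(d["xyz"]),np.round(d["rotation"],3).tolist(),d["camera_matrix"][0][0])
    for t in("carrier_handle","lever_knob","die","press","lever","foot","dial_pointer","middle_station","carrier_nest"):
        try: print(t,[(round(float(b["p"]),2),np.round(b["rect"]).tolist()) for b in cams.boxes_of(n,t)][:4])
        except Exception as e: print(t,e)
E
```

```text
{'t': 0.0, 'qpos': [1.276, 0.424, 1.631, -0.0, 1.089, -0.019], 'qvel': [-0.001, 0.0, -0.001, -0.001, 0.0, -0.001], 'joint_torque': [0.001, -54.463, -27.367, 0.065, 0.023, -0.0], 'ee_pos': [170.02, 600.859, 221.907], 'orientation': [-0.432, -3.112, 0.002], 'ft_force': [1.165, 1.133, -0.38], 'moment': [0.037, -0.056, -0.006], 'grasp_force': 0.0, 'width': 87.59}
side [  199. -1222.   749.] [-1.976, 0.251, -0.18] 457.9014316436819
carrier_handle [(0.69, [318.0, 242.0, 23.0, 34.0])]
lever_knob [(0.68, [320.0, 215.0, 54.0, 34.0]), (0.54, [361.0, 326.0, 27.0, 42.0])]
die [(0.73, [295.0, 242.0, 12.0, 20.0]), (0.57, [291.0, 265.0, 13.0, 22.0]), (0.56, [295.0, 226.0, 11.0, 9.0])]
press [(0.79, [330.0, 237.0, 72.0, 133.0]), (0.61, [317.0, 241.0, 22.0, 31.0])]
lever [(0.73, [320.0, 241.0, 27.0, 36.0]), (0.65, [317.0, 213.0, 50.0, 36.0]), (0.5, [360.0, 329.0, 30.0, 43.0])]
foot [(0.39, [328.0, 234.0, 8.0, 2.0])]
dial_pointer []
middle_station [(0.64, [327.0, 233.0, 78.0, 133.0]), (0.47, [329.0, 234.0, 6.0, 2.0])]
carrier_nest [(0.78, [319.0, 241.0, 26.0, 39.0])]
top [ 275.  -56. 1283.] [-2.17, 2.042, -0.207] 436.7052779445114
carrier_handle [(0.76, [241.0, 219.0, 51.0, 30.0]), (0.48, [278.0, 198.0, 124.0, 94.0])]
lever_knob [(0.68, [309.0, 220.0, 17.0, 57.0]), (0.39, [418.0, 232.0, 32.0, 32.0])]
die [(0.75, [206.0, 235.0, 22.0, 17.0]), (0.58, [179.0, 228.0, 18.0, 16.0]), (0.57, [253.0, 214.0, 19.0, 20.0]), (0.57, [265.0, 257.0, 20.0, 14.0])]
press [(0.61, [277.0, 201.0, 129.0, 94.0])]
lever [(0.94, [310.0, 223.0, 20.0, 51.0]), (0.63, [241.0, 218.0, 49.0, 27.0]), (0.47, [253.0, 215.0, 21.0, 20.0])]
foot []
dial_pointer []
middle_station [(0.74, [279.0, 200.0, 126.0, 97.0])]
carrier_nest [(0.59, [241.0, 218.0, 50.0, 32.0]), (0.47, [418.0, 233.0, 36.0, 29.0])]
```

```bash
sed -i 's/^import numpy as np, cv2/import numpy as np, cv2\nfrom scipy.spatial.transform import Rotation as Ro/; s/d=cams.get_image(n); return d/d=cams.get_image(n); d["rotation"]=Ro.from_rotvec(d["rotation"]).as_matrix(); return d/' h.py
python3 - <<'E'
import cv2
s=cv2.imread("pics/side0.png");t=cv2.imread("pics/top0.png")
cv2.imwrite("pics/s1.png",cv2.resize(s[155:305,230:430],None,fx=4,fy=4,interpolation=2))
cv2.imwrite("pics/t1.png",cv2.resize(t[140:290,170:370],None,fx=4,fy=4,interpolation=2))
E
```

```text
(no output)
```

View pics/s1.png

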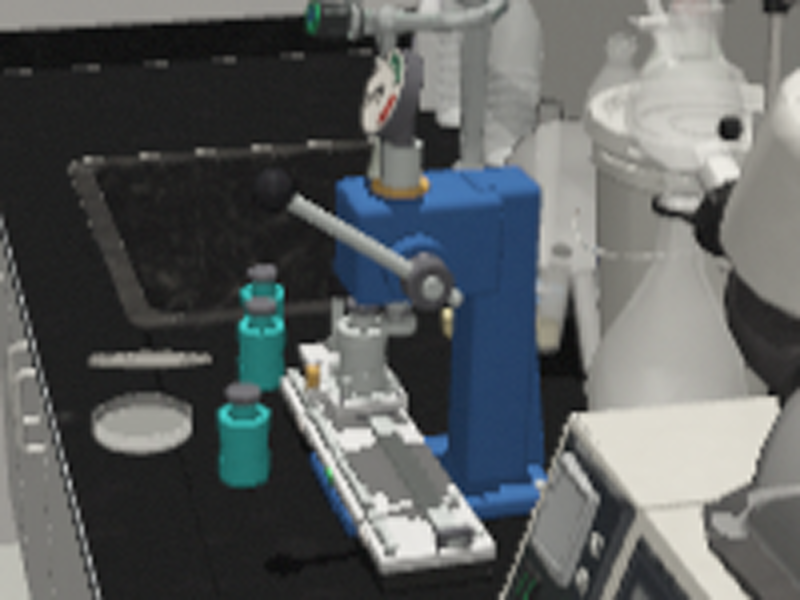

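View pics/t1.png

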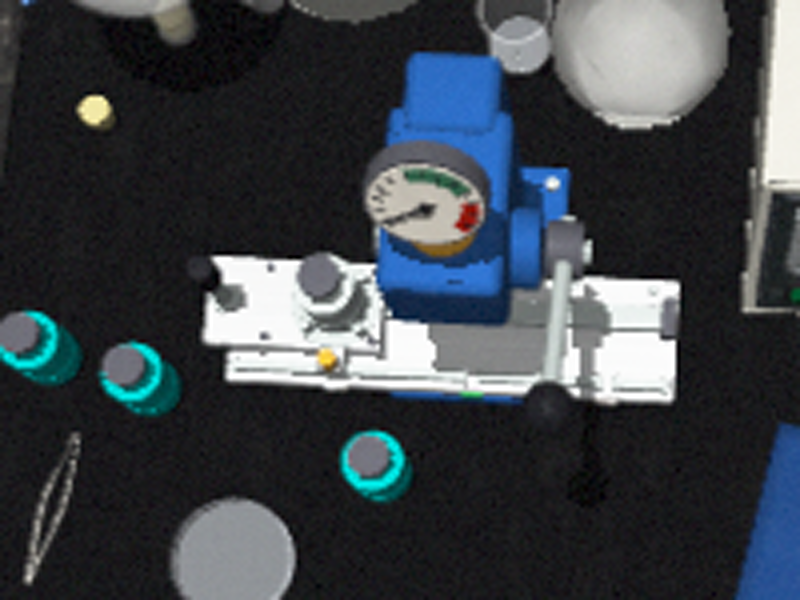

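View pics/top0.png

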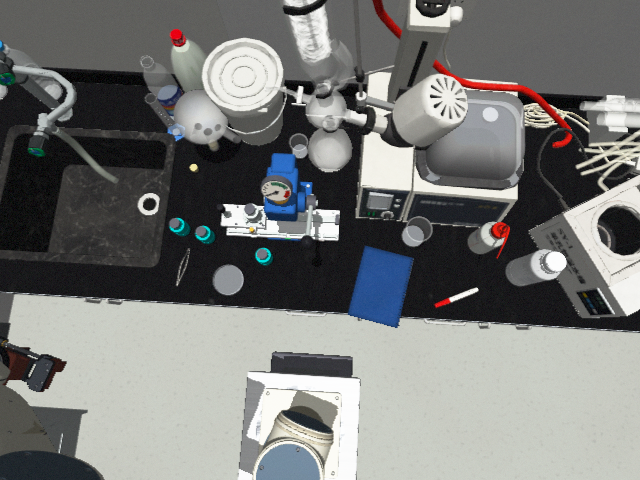

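```bash
python3 - <<'E'
from h import *
s=cam("side");t=cam("top")
S=lambda x,y:(230+x/4-.375,155+y/4-.375); T=lambda x,y:(170+x/4-.375,140+y/4-.375)
for n,a,b in(("knob",S(272,188),T(548,405)),("diehead",S(365,308),T(322,277)),("green",S(330,476),T(472,394)),("orange",S(313,376),T(327,360)),("hub",S(432,280),T(566,240)),("railcorner",S(385,568),T(677,400))):
    print(n,np.round(tri(s,a,t,b),1) if 0 else (np.round(tri(s,a,t,b)[0]),round(tri(s,a,t,b)[1],1)))
print("handle z140",atz(t,T(202,268),140)); print("die135",atz(t,T(322,277),135))
print("knob305",atz(t,T(548,405),305))
for p in((227,380),(677,400),(227,352),(678,283),(205,343),(383,352),(213,257)): print(p,np.round(atz(t,T(*p),40 if p[0] in(227,677,678) else 55)))
E
```

```text
knob (array([472.,  -1., 307.]), np.float64(2.3))
diehead (array([589., 170., 129.]), np.float64(0.8))
green (array([535.,  72.,  25.]), np.float64(0.6))
orange (array([544., 173.,  68.]), np.float64(0.2))
hub (array([595.,   0., 223.]), np.float64(2.5))
railcorner (array([539., -79.,  25.]), np.float64(0.8))
handle z140 [587.29848226 250.32673359 140.        ]
die135 [587.22783175 169.14047893 135.        ]
knob305 [473.19819111  -0.62647912 305.        ]
(227, 380) [531. 250.  40.]
(677, 400) [536. -79.  40.]
(227, 352) [552. 252.  40.]
(678, 283) [624. -75.  40.]
(205, 343) [555. 265.  55.]
(383, 352) [556. 135.  55.]
(213, 257) [619. 266.  55.]
```

```bash
cat >> h.py <<'E'
def togo(X,yaw_y=None):
    o=ctrl.get_obs();R=Ro.from_rotvec(o["orientation"]).as_matrix()
    print("t",round(o["t"],2),"tcp",np.round(o["ee_pos"],1),"F",np.round(o["ft_force"],1),"w",round(float(o["width"]),1),"q",np.round(o["qpos"],2))
    print("toolx",np.round(R[:,0],3),"tooly",np.round(R[:,1],3),"yaw of y deg",round(np.degrees(np.arctan2(R[1,1],R[0,1])),2))
    if X is not None: print("togo units",np.round(R.T@(np.array(X,float)-o["ee_pos"])/25,2))
E
python3 - <<'E'
from h import *
togo((588,295,222))
t=cam("top")
for p in((20,335),(125,362),(370,455)): print(np.round(atz(t,(170+p[0]/4,140+p[1]/4),80)))
E
```

```text
t 1.1 tcp [170.2 601.4 222.7] F [0.5 0.1 0. ] w 87.8 q [ 1.28  0.42  1.63  0.    1.09 -0.02]
toolx [-0.962  0.272  0.   ] tooly [0.272 0.962 0.   ] yaw of y deg 74.2
togo units [-19.42  -7.24   0.03]
[546. 389.  80.]
[531. 312.  80.]
[475. 133.  80.]
```

>>> move_arm([
  [[-0.97,-0.36,0],0,1],
  [[-0.97,-0.36,0],0,1],
  [[-0.97,-0.36,0],0,1],
  [[-0.97,-0.36,0],0,1],
  [[-0.97,-0.36,0],0,1],
  [[-0.97,-0.36,0],0,1],
  [[-0.97,-0.36,0],0,1],
  [[-0.97,-0.36,0],0,1],
  [[-0.97,-0.36,0],0,1],
  [[-0.97,-0.36,0],0,1],
  [[-0.97,-0.36,0],0,1],
  [[-0.97,-0.36,0],0,1],
  [[-0.97,-0.36,0],0,1],
  [[-0.97,-0.36,0],0,1],
  [[-0.97,-0.36,0],0,1],
  [[-0.97,-0.36,0],0,1],
  [[-0.97,-0.36,0],0,1],
  [[-0.97,-0.36,0],0,1],
  [[-0.97,-0.36,0],0,1],
  [[-0.97,-0.36,0],0,1],
])

```text
t: 2.82
ee_pos: [588.8, 295.2, 222.7]
orientation: [0.432, 3.112, 0.0]
ft_force: [0.8, -0.4, -0.6]
width: 0.6
grasp_force: 0.0
```

>>> move_arm([
  [[0,0,0],1,1],
  [[0,0,0],1,1],
  [[0,0,0],1,1],
  [[0,0,0],1,1],
  [[0,0,0],1,1],
  [[0,0,0],1,1],
  [[0,0,0],1,1],
  [[0,0,0],1,1],
  [[0,0,0],1,1],
  [[0,0,0],1,1],
  [[0,0,0],1,1],
  [[0,0,0],1,1],
  [[0,0,0],1,1],
  [[0,0,0],1,1],
  [[0,0,0],0.84,1],
  [[0,0,0],0,1],
])

```text
t: 4.15
ee_pos: [587.8, 296.1, 222.7]
orientation: [-2.224, -2.219, 0.0]
ft_force: [-0.1, -0.4, -0.0]
width: 0.3
grasp_force: 0.0
```

```bash
python3 - <<'E'
from h import *
togo((588,290,113))
for n in("top",):
    d=cam(n); cv2.imwrite("pics/t2.png",cv2.resize(d["image"][140:290,150:350,::-1],None,fx=4,fy=4,interpolation=2))
E
```

```text
t 4.15 tcp [587.8 296.1 222.7] F [-0.1 -0.4 -0. ] w 0.3 q [0.45 0.47 1.55 0.   1.12 0.45]
toolx [0.003 1.    0.   ] tooly [ 1.    -0.003 -0.   ] yaw of y deg -0.15
togo units [-0.25  0.01  4.39]
```

View pics/t2.png

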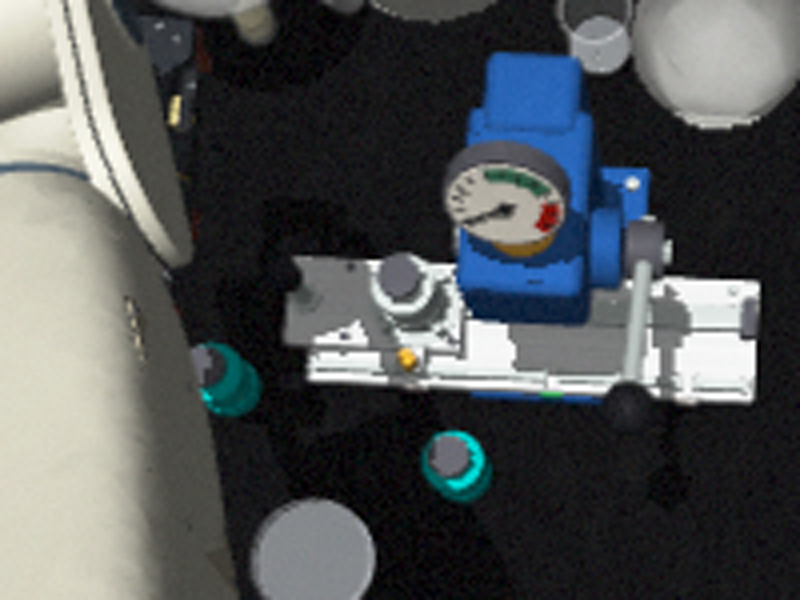

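>>> move_arm([
  [[0,0,0.9],0,1],
  [[0,0,0.9],0,1],
  [[0,0,0.9],0,1],
  [[0,0,0.9],0,1],
  [[0,0,0.8],0,1],
  [[-0.4,0,0],0,1],
  [[-0.4,0,0],0,1],
  [[0,0,0],0,1],
])

```text
t: 4.87
ee_pos: [587.7, 275.7, 113.0]
orientation: [-2.221, -2.22, -0.002]
ft_force: [-0.1, 3.1, -2.5]
width: 0.7
grasp_force: 1.7
```

>>> move_arm([
  [[-0.1,0,0],0,1],
  [[-0.1,0,0],0,1],
  [[-0.1,0,0],0,1],
])

```text
t: 5.12
ee_pos: [588.0, 269.5, 113.9]
orientation: [-2.22, -2.221, -0.004]
ft_force: [-1.2, 1.8, -2.1]
width: 0.3
grasp_force: 1.5
```

>>> move_arm([
  [[-0.1,0,0],0,1],
  [[-0.1,0,0],0,1],
])

```text
t: 5.28
ee_pos: [588.2, 263.3, 114.1]
orientation: [2.221, 2.222, 0.002]
ft_force: [-2.4, 2.9, -0.0]
width: 0.5
grasp_force: 1.5
```

```bash
python3 - <<'E'
from h import *
togo(None)
d=cam("top"); cv2.imwrite("pics/t3.png",cv2.resize(d["image"][140:290,150:350,::-1],None,fx=4,fy=4,interpolation=2))
for p in ((587.2,169.1,135),(587.2,161.1,135)): print(4*(proj(d,p)-[150,140]))
togo(None)
E
```

```text
t 5.28 tcp [588.2 263.3 114.1] F [-2.4  2.9 -0. ] w 0.5 q [0.4  0.58 1.65 0.   0.91 0.4 ]
toolx [-0.     1.     0.001] tooly [1.    0.    0.001] yaw of y deg 0.02
[400.55513563 275.5427043 ]
[412.22604185 276.22017401]
t 5.33 tcp [588.3 262.7 114. ] F [-0.1 -0.1 -0.3] w 0.6 q [ 0.4   0.58  1.65 -0.    0.91  0.4 ]
toolx [-0.  1.  0.] tooly [1.    0.    0.001] yaw of y deg 0.01
```

View pics/t3.png

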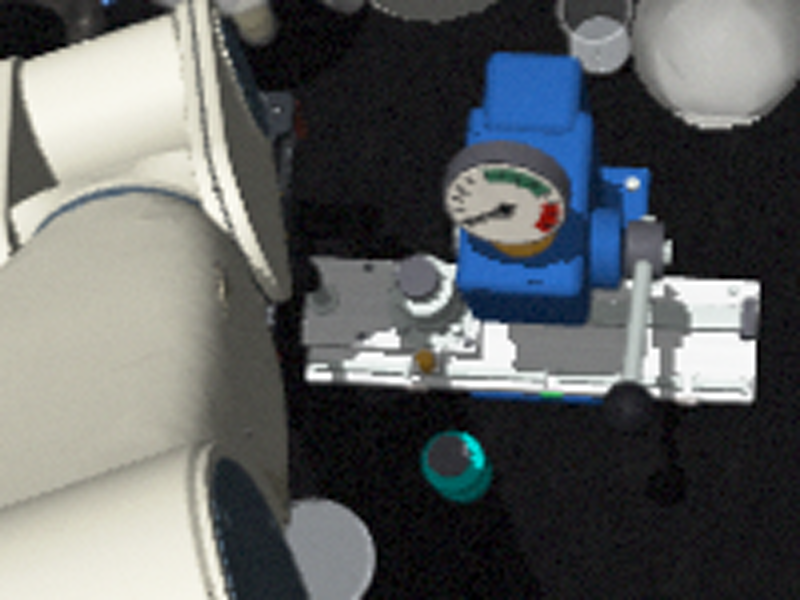

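>>> move_arm([
  [[-0.15,0,0],0,1],
  [[-0.15,0,0],0,1],
  [[-0.15,0,0],0,1],
  [[-0.15,0,0],0,1],
  [[-0.15,0,0],0,1],
  [[-0.15,0,0],0,1],
  [[-0.15,0,0],0,1],
  [[-0.15,0,0],0,1],
  [[-0.15,0,0],0,1],
  [[-0.15,0,0],0,1],
  [[-0.15,0,0],0,1],
  [[-0.15,0,0],0,1],
  [[-0.15,0,0],0,1],
  [[-0.15,0,0],0,1],
  [[-0.15,0,0],0,1],
  [[-0.15,0,0],0,1],
  [[-0.15,0,0],0,1],
  [[-0.15,0,0],0,1],
  [[-0.1,0,0],0,1],
  [[0,0,0],0,1],
])

```text
t: 7.0
ee_pos: [586.9, 192.4, 112.3]
orientation: [-2.221, -2.221, 0.004]
ft_force: [-0.2, 0.2, 0.1]
width: 0.7
grasp_force: 0.0
```

```bash
python3 - <<'E'
from h import *
togo((588,175,113))
print("box",[(round(float(b["p"]),2),np.round(b["rect"],1).tolist()) for b in cams.boxes_of("top","carrier_nest")][:3])
d=cam("top"); I=d["image"].astype(int)
# orange plunger knob centroid
m=(I[:,:,0]>140)&(I[:,:,2]<80)&(I[:,:,1]>80); m[:215]=0;m[250:]=0;m[:,:200]=0;m[:,350:]=0
ys,xs=np.nonzero(m); print("orange n",len(xs)); c=(xs.mean(),ys.mean()); print(c,atz(d,c,68))
t0=cv2.imread("pics/top0.png")[:,:,::-1].astype(int)
m=(t0[:,:,0]>140)&(t0[:,:,2]<80)&(t0[:,:,1]>80); m[:215]=0;m[250:]=0;m[:,:200]=0;m[:,350:]=0
ys,xs=np.nonzero(m); c=(xs.mean(),ys.mean()); print("start",len(xs),c,atz(d,c,68))
cv2.imwrite("pics/t4.png",cv2.resize(d["image"][140:290,150:350,::-1],None,fx=4,fy=4,interpolation=2))
E
```

```text
t 7.0 tcp [586.9 192.4 112.3] F [-0.2  0.2  0.1] w 0.7 q [ 0.3   0.55  1.71 -0.    0.88  0.3 ]
toolx [ 0.     1.    -0.001] tooly [ 1.    -0.    -0.002] yaw of y deg -0.02
togo units [-0.7   0.05 -0.03]
box [(0.86, [247.4, 218.4, 47.4, 30.1]), (0.33, [257.5, 214.4, 23.0, 19.1])]
orange n 8
(np.float64(280.625), np.float64(231.125)) [545.03190286  88.94510724  68.        ]
start 10 (np.float64(251.3), np.float64(229.7)) [544.14913303 173.01318222  68.        ]
```

>>> move_arm([
  [[-0.1,0,0],0,1],
  [[-0.1,0,0],0,1],
  [[-0.1,0,0],0,1],
  [[-0.1,0,0],0,1],
  [[-0.08,0,0],0,1],
  [[-0.06,0,0],0,1],
  [[0,0,0],0,1],
  [[0,0,0],0,1],
  [[0,0,0],0,1],
])

```text
t: 7.85
ee_pos: [588.1, 179.8, 112.9]
orientation: [2.221, 2.221, 0.0]
ft_force: [-0.9, 0.4, -0.1]
width: 0.7
grasp_force: 0.0
```

```bash
cat >> h.py <<'E'
def orange():
    d=cam("top"); I=d["image"].astype(int)
    m=(I[:,:,0]>140)&(I[:,:,2]<80)&(I[:,:,1]>80); m[:215]=0;m[250:]=0;m[:,:200]=0;m[:,350:]=0
    ys,xs=np.nonzero(m); c=(xs.mean(),ys.mean()); print("orange n",len(xs),c,"travel",173.0-atz(d,c,68)[1]); return d
E
python3 - <<'E'
from h import *
togo((588,175,113)); d=orange()
cv2.imwrite("pics/t4.png",cv2.resize(d["image"][140:290,150:350,::-1],None,fx=4,fy=4,interpolation=2))
E
```

```text
t 7.85 tcp [588.1 179.8 112.9] F [-0.9  0.4 -0.1] w 0.7 q [ 0.28  0.55  1.72 -0.    0.87  0.28]
toolx [ 0.  1. -0.] tooly [ 1.    -0.     0.001] yaw of y deg -0.01
togo units [-0.19 -0.   -0.01]
orange n 10 (np.float64(286.2), np.float64(231.6)) travel 100.06408445882948
```

View pics/t4.png

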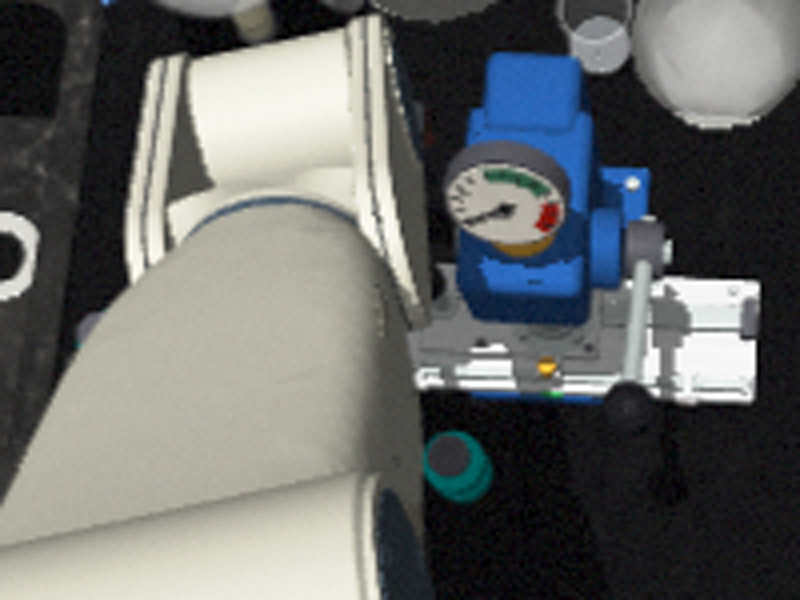

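>>> move_arm([
  [[0.5,0,0],0,1],
  [[0.5,0,0],0,1],
  [[0,0,-1],0,1],
  [[0,0,-1],0,1],
  [[0,0,-1],0,1],
  [[0,0,-1],0,1],
  [[0,0,-1],0,1],
  [[0,0,-1],0,1],
  [[0,0,-1],0,1],
  [[0,0,-1],0,1],
  [[0,0,-1],0,1],
  [[0,0,-0.4],0,1],
  [[0,-0.9,0],0,1],
  [[0,-0.9,0],0,1],
  [[0,-0.9,0],0,1],
  [[0,-0.9,0],0,1],
  [[0,-0.9,0],0,1],
  [[0,-0.1,0],0,1],
  [[0,0,0],0,0],
])

```text
t: 9.48
ee_pos: [472.0, 205.8, 347.6]
orientation: [2.22, 2.223, 0.0]
ft_force: [0.4, -0.2, -0.3]
width: 4.4
grasp_force: 0.0
```

>>> move_arm([
  [[0,0,0],-1,0],
  [[0,0,0],-1,0],
  [[0,0,0],-1,0],
  [[0,0,0],-1,0],
  [[0,0,0],-1,0],
  [[0,0,0],-1,0],
  [[0,0,0],-1,0],
  [[0,0,0],-1,0],
  [[0,0,0],-1,0],
  [[0,0,0],-1,0],
  [[0,0,0],-1,0],
  [[0,0,0],-1,0],
  [[0,0,0],-1,0],
  [[0,0,0],-1,0],
  [[0,0,0],-1,0],
  [[0,0,0],-1,0],
  [[0,0,0],-1,0],
  [[0,0,0],-1,0],
  [[0,0,0],0,0],
])

```text
t: 11.07
ee_pos: [474.0, 205.5, 347.3]
orientation: [-0.005, 3.141, -0.0]
ft_force: [0.1, -0.1, -0.4]
width: 87.6
grasp_force: 0.0
```

```bash
python3 - <<'E'
from h import *
togo((472,-1,348)); d=orange(); s=cam("side")
for c,n in((d,"knobt"),(s,"knobs")): pass
def dark(d,uv,r=9):
    u,v=np.round(uv).astype(int); g=d["image"].astype(int).max(2)
    return g[v-r:v+r+1,u-r:u+r+1]
cv2.imwrite("pics/s5.png",cv2.resize(s["image"][155:305,230:430,::-1],None,fx=4,fy=4,interpolation=2))
# die top / foot expected pixel in side crop
for P in((588,70,135),(588,70,153),(588,70,55),(588,92,100),(588,48,100)): print(P,4*(proj(s,P)-[230,155]))
E
```

```text
t 11.07 tcp [474.  205.5 347.3] F [ 0.1 -0.1 -0.4] w 87.6 q [ 0.39  0.13  1.73 -0.    1.28 -1.19]
toolx [-1.    -0.003 -0.   ] tooly [-0.003  1.    -0.   ] yaw of y deg 90.17
togo units [ 0.11 -8.26 -0.03]
orange n 9 (np.float64(286.44444444444446), np.float64(231.66666666666666)) travel 100.7763842703556
(588, 70, 135) [394.43061459 347.66923758]
(588, 70, 153) [394.91460776 327.32590996]
(588, 70, 55) [392.33591315 435.71427763]
(588, 92, 100) [386.08884306 375.4235019 ]
(588, 48, 100) [401.11210579 398.18820191]
```

View pics/s5.png

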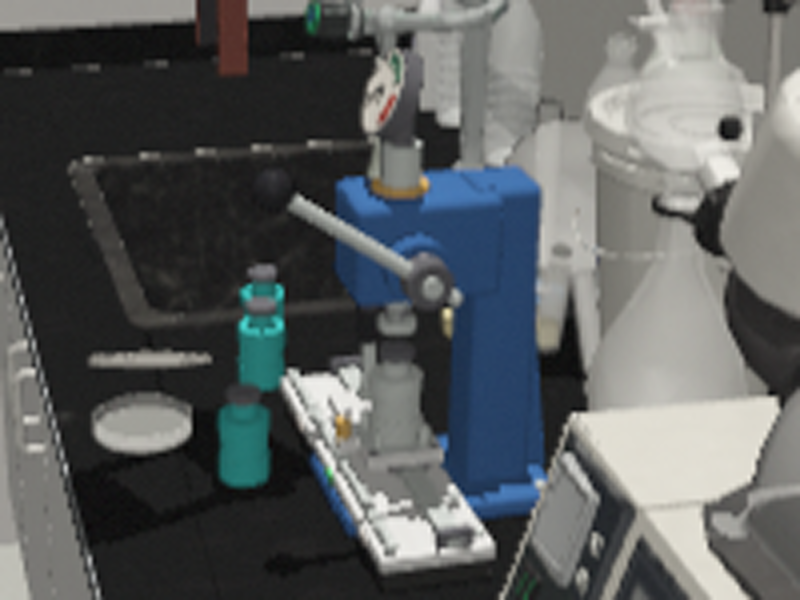

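>>> move_arm([
  [[0.1,-0.9,0],0,0],
  [[0,-0.9,0],0,0],
  [[0,-0.9,0],0,0],
  [[0,-0.9,0],0,0],
  [[0,-0.9,0],0,0],
  [[0,-0.9,0],0,0],
  [[0,-0.9,0],0,0],
  [[0,-0.9,0],0,0],
  [[0,-0.9,0],0,0],
  [[0,-0.16,0],0,0],
  [[0,0,0],0,0],
  [[0,0,0.6],0,0],
  [[0,0,0.6],0,0],
  [[0,0,0.6],0,0],
  [[0,0,0.6],0,0],
  [[0,0,0],0,0],
])

```text
t: 12.5
ee_pos: [468.9, -0.3, 285.1]
orientation: [-0.001, -3.137, -0.001]
ft_force: [-0.2, 1.1, 0.0]
width: 88.0
grasp_force: 0.0
```

```bash
python3 - <<'E'
from h import *
togo((472,-1,287)); d=orange(); s=cam("side")
a=cv2.resize(s["image"][180:230,270:345,::-1],None,fx=8,fy=8,interpolation=2)
cv2.imwrite("pics/s6.png",a)
E
```

```text
t 12.5 tcp [ 4.689e+02 -3.000e-01  2.851e+02] F [-0.2  1.1  0. ] w 88.0 q [-0.03  0.12  1.9   0.    1.13 -1.6 ]
toolx [-1.     0.     0.005] tooly [0.    1.    0.001] yaw of y deg 89.98
togo units [-0.12 -0.03 -0.08]
orange n 0 (np.float64(nan), np.float64(nan)) travel nanh.py:26: RuntimeWarning: Mean of empty slice.
  ys,xs=np.nonzero(m); c=(xs.mean(),ys.mean()); print("orange n",len(xs),c,"travel",173.0-atz(d,c,68)[1]); return d
  ret = ret.dtype.type(ret / rcount)
```

View pics/s6.png

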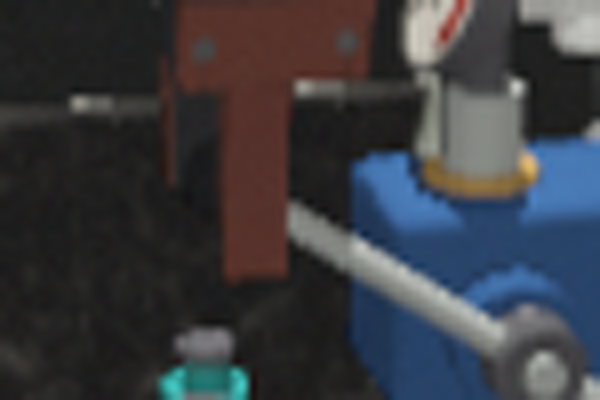

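>>> move_arm([
  [[-0.1,0,-0.06],0,0],
  [[0,0,0],0,1],
  [[0,0,0],0,1],
  [[0,0,0],0,1],
  [[0,0,0],0,1],
  [[0,0,0],0,1],
  [[0,0,0],0,1],
  [[0,0,0],0,1],
  [[0,0,0],0,1],
])

```text
t: 13.35
ee_pos: [472.8, -1.4, 289.2]
orientation: [-0.0, -3.142, 0.0]
ft_force: [-0.2, 0.0, -0.5]
width: 38.1
grasp_force: 0.0
```

```bash
python3 - <<'E'
from h import *
togo(None)
a=.61
for q in(.2,.4,.5,.6,.66,.72): print(q,np.round(np.array([-145*(np.cos(a-q)-np.cos(a)),145*(np.sin(a-q)-np.sin(a))]),1))
E
```

```text
t 13.35 tcp [472.8  -1.4 289.2] F [-0.2  0.  -0.5] w 38.1 q [-0.03  0.11  1.89 -0.    1.14 -1.6 ]
toolx [-1.  0.  0.] tooly [ 0.  1. -0.] yaw of y deg 89.99
0.2 [-14.1 -25.3]
0.4 [-23.  -52.8]
0.5 [-25.3 -67.1]
0.6 [-26.1 -81.6]
0.66 [-26.  -90.3]
0.72 [-25.3 -99. ]
```

>>> move_arm([
  [[0,0,0.08],0,1],
  [[0,0,0],0,1],
  [[0,0,0],0,1],
  [[0,0,0],0,1],
  [[0,0,0],0,1],
])

```text
t: 13.77
ee_pos: [472.1, 0.3, 287.3]
orientation: [-0.0, -3.14, -0.005]
ft_force: [-3.8, 8.3, 4.7]
width: 30.4
grasp_force: 30.0
```

>>> move_arm([
  [[0.16,0,0.24],0,1],
  [[0.15,0,0.25],0,1],
  [[0.13,0,0.26],0,1],
  [[0.13,0,0.26],0,1],
  [[0.1,0,0.27],0,1],
  [[0.1,0,0.27],0,1],
  [[0.08,0,0.28],0,1],
  [[0.07,0,0.28],0,1],
  [[0.05,0,0.28],0,1],
  [[0.04,0,0.29],0,1],
  [[0,0,0],0,1],
  [[0,0,0],0,1],
])

```text
t: 14.77
ee_pos: [447.7, 0.0, 220.1]
orientation: [0.001, 3.141, 0.004]
ft_force: [-0.1, 9.0, 3.5]
width: 30.9
grasp_force: 30.0
```

```bash
python3 - <<'E'
from h import *
togo((446.8,-1,220.2)); d=cam("top");s=cam("side")
a=cv2.resize(d["image"][160:235,235:335,::-1],None,fx=6,fy=6,interpolation=2)
b=cv2.resize(s["image"][155:255,270:370,::-1],None,fx=4.5,fy=4.5,interpolation=2)[:,50:249]
cv2.imwrite("pics/m7.png",np.hstack([a,b]))
E
```

```text
t 14.77 tcp [447.7   0.  220.1] F [-0.1  9.   3.5] w 30.9 q [-0.03  0.16  2.01  0.    0.97 -1.6 ]
toolx [-1.     0.001 -0.   ] tooly [0.001 1.    0.003] yaw of y deg 89.95
togo units [ 0.04 -0.04 -0.  ]
```

View pics/m7.png

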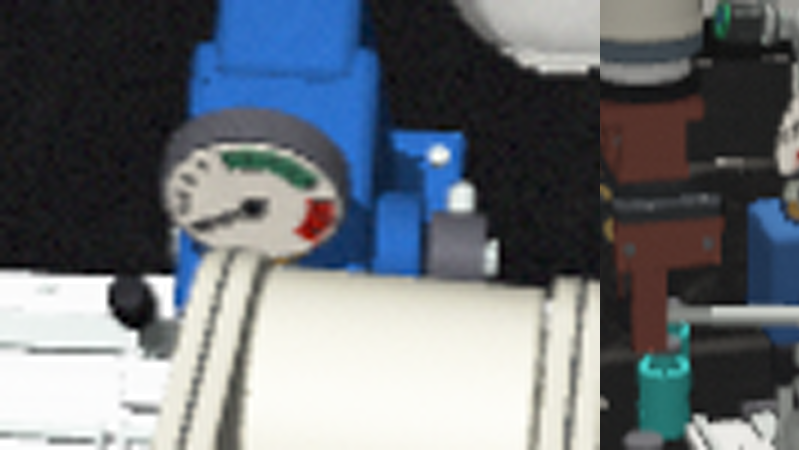

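>>> move_arm([
  [[0.02,0,0.16],0,1],
  [[0.01,0,0.16],0,1],
  [[0,0,0.16],0,1],
  [[0,0,0.16],0,1],
  [[0,0,0.16],0,1],
  [[0,0,0],0,1],
  [[0,0,0],0,1],
])

```text
t: 15.45
ee_pos: [447.2, 0.0, 200.8]
orientation: [0.001, 3.141, 0.004]
ft_force: [-3.0, 9.4, 10.2]
width: 31.0
grasp_force: 30.0
```

```bash
cat >> h.py <<'E'
def dial(fn):
    togo((446.8,-1,188.3)); d=cam("top")
    cv2.imwrite(fn,cv2.resize(d["image"][175:210,255:297,::-1],None,fx=10,fy=10,interpolation=2))
E
python3 -c "
from h import *
dial('pics/d8.png')"
```

```text
t 15.45 tcp [447.2   0.  200.8] F [-3.   9.4 10.2] w 31.0 q [-0.03  0.19  2.03  0.    0.92 -1.6 ]
toolx [-1.     0.001 -0.001] tooly [0.001 1.    0.003] yaw of y deg 89.95
togo units [ 0.02 -0.04  0.5 ]
```

View pics/d8.png

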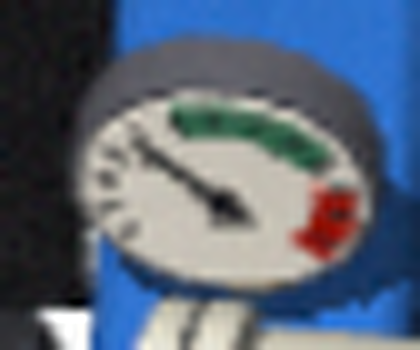

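>>> move_arm([
  [[0,0,0.1],0,1],
  [[0,0,0.1],0,1],
  [[0,0,0.1],0,1],
  [[0,0,0.08],0,1],
  [[0,0,0],0,1],
  [[0,0,0],0,1],
])

```text
t: 16.0
ee_pos: [447.8, 0.0, 191.8]
orientation: [0.001, 3.139, 0.004]
ft_force: [-1.8, 9.5, 12.3]
width: 30.8
grasp_force: 30.0
```

```bash
cat > dl.py <<'E'
from h import *
def meas(im,hub=None):  # im RGB upscaled crop
    I=im.astype(int); r,g,b=I[...,0],I[...,1],I[...,2]
    gr=(g>r+30)&(g>b+15); rd=(r>g+60)&(r>b+60)
    yy,xx=np.mgrid[:I.shape[0],:I.shape[1]]
    G=np.array([xx[gr].mean(),yy[gr].mean()]);Rr=np.array([xx[rd].mean(),yy[rd].mean()])
    # dial face: bright + colours, hull -> ellipse
    face=((I.min(2)>140)|gr|rd).astype(np.uint8)
    n,l,st,_=cv2.connectedComponentsWithStats(cv2.morphologyEx(face,cv2.MORPH_CLOSE,np.ones((9,9))))
    k=l[int(G[1]),int(G[0])]; c=max(cv2.findContours((l==k).astype(np.uint8),0,1)[0],key=len)
    h=cv2.convexHull(c); m=cv2.fillConvexPoly(np.zeros(face.shape,np.uint8),h,1)
    m=cv2.erode(m,np.ones((31,31)))
    dk=(m>0)&(I.max(2)<95)
    P=np.c_[xx[dk],yy[dk]].astype(float)
    return G,Rr,gr.sum(),P,dk
if __name__=="__main__":
    for fn in("pics/d8.png","live"):
        if fn=="live": dial("pics/d9.png"); fn="pics/d9.png"
        im=cv2.imread(fn)[:,:,::-1]
        G,Rr,n,P,dk=meas(im); print(fn,"green",G.round(),n,"red",Rr.round(),"dark n",len(P),"mean",P.mean(0).round(),"bbox",P.min(0),P.max(0))
        for y in range(80,270,10):
            print(y,"".join("#" if dk[y,x] else ("g" if (im[y,x,1]>int(im[y,x,0])+30) and im[y,x,1]>int(im[y,x,2])+15 else ("r" if int(im[y,x,0])>int(im[y,x,1])+60 else ("." if im[y,x].min()>140 else ("o" if im[y,x].max()<110 else " ")))) for x in range(80,390,6)))
E
python3 dl.py
```

```text
pics/d8.png green [251. 133.] 3411 red [326. 223.] dark n 3474 mean [231. 162.] bbox [137. 113.] [341. 221.]
80 ooooooooooooooooooooooooooooooooooooooooooo         
90 oooooooooooooooo          oooooooooooooooooooo      
100 ooooooooooo   ....... ..  .....  oooooooooooooo     
110 oooooooo ...... gggg    g   ........ ooooooooooo    
120 ooooo .........o###g####ggggggo   .... oooooooooo   
130 ooo ..... ...... ##ggg##ggg#####gggg ...  oooooooo  
140 oo ...... o ...... .....      ggg####g  ... ooooooo 
150 o ..   .. o## .................  ######gg .. oooooo 
160 o ....  .. #### .................  gg####o .. ooooo 
170   .. ........  ### ..................  #o .... oooo 
180  .. oo ......... o## ..................  ...... oooo
190  ................. ###oo  ............. rr o    oooo
200 o ...  ............. #####o............rrrrrrr   ooo
210 oo    ............... ###### ......... rrrrrrr . ooo
220 ooo .................. oo###  ........ rrrrrrr  oooo
230 oo . ..   .......................... rrrrrrrrr ooooo
240 oo.     ........................... rrrrrrrrr oooooo
250 oo       ...........
[... 781 characters left out ...]
go     oooooooo 
150 o ....  .... ........ # ......   gg###ggg   ooooooo 
160 o ... ## .............o .......... gg###oo .. ooooo 
170 o ....  ..............oo ...........  o## .... oooo 
180        ............... o ...................... oooo
190  ...    .............. ## ..............        oooo
200 o....   ............. #### ............rrrr#rr   ooo
210 o ..   .............. ##### ........... rr##rr   ooo
220 ooo .................. #### .......... rrrrrrr   ooo
230 oo . ..   ........................... rrrrrrr   oooo
240 oo.      ...........................rrrrrrrrr  ooooo
250 oo      ............................ rrrrrrr  oooooo
260 oo     oo  ............................ rr  oooooooo
```

>>> move_arm([
  [[0,0,0.08],0,1],
  [[0,0,0],0,1],
  [[0,0,0],0,1],
  [[0,0,0],0,1],
  [[0,0,0],0,1],
  [[0,0,0],0,1],
  [[0,0,0],0,1],
  [[0,0,0],0,1],
  [[0,0,0],0,1],
  [[0,0,0],0,1],
  [[0,0,0],0,1],
  [[0,0,0],0,1],
  [[0,0,0],0,1],
  [[0,0,0],0,1],
  [[0,0,0],0,1],
  [[0,0,0],0,1],
  [[0,0,0],0,1],
  [[0,0,0],0,1],
  [[0,0,0],0,1],
  [[0,0,0],0,1],
])

```text
t: 17.72
ee_pos: [448.0, 0.0, 190.0]
orientation: [0.002, 3.139, 0.004]
ft_force: [-2.5, 9.1, 12.4]
width: 31.0
grasp_force: 30.0
```

>>> move_arm([
  [[0,0,0],0,1],
  [[0,0,0],0,1],
  [[0,0,0],0,1],
  [[0,0,0],0,1],
  [[0,0,0],0,1],
  [[0,0,0],0,1],
  [[0,0,0],0,1],
  [[0,0,0],0,1],
  [[0,0,0],0,1],
  [[0,0,0],0,1],
  [[0,0,0],0,1],
  [[0,0,0],0,1],
  [[0,0,0],0,1],
  [[0,0,0],0,1],
  [[0,0,0],0,1],
  [[0,0,0],0,1],
  [[0,0,0],0,1],
  [[0,0,0],0,1],
  [[0,0,0],0,1],
  [[0,0,0],0,1],
])

```text
t: 19.38
ee_pos: [448.0, 0.0, 190.0]
orientation: [0.001, 3.139, 0.004]
ft_force: [-2.3, 8.3, 12.7]
width: 30.6
grasp_force: 30.0
```

```bash
python3 dl.py | sed -n '/^t /,$p'
```

```text
t 19.38 tcp [448.   0. 190.] F [-2.3  8.3 12.7] w 30.6 q [-0.03  0.21  2.04  0.    0.89 -1.6 ]
toolx [-1.     0.001 -0.003] tooly [0.001 1.    0.003] yaw of y deg 89.95
togo units [ 0.05 -0.04  0.07]
pics/d9.png green [256. 137.] 3073 red [327. 227.] dark n 3257 mean [239. 159.] bbox [114. 115.] [343. 234.]
80 ooooooooooooooooooooooo   ooooooooooooooooo         
90 ooooooooooooooooooooooooooooooooooooooooooooo       
100 oooooooooooo   ...    .  ..... oooooooooooooooo     
110 oooooooooo ........      .........  oooooooooooo    
120 oooooo   ...... ##ggg####gggg    ...   oooooooooo   
130 oooo ....  ..... #########g####ggggg  .  ooooooooo  
140 ooo .....   .....    oo###  g#######oo     oooooooo 
150 o ....  .... .......... ## ...   g####ggg   ooooooo 
160 o ... ## .............. # ........ gg###go .. ooooo 
170 o .... ................ # ..........  o##  ... oooo 
180        ................ # ..................... oooo
190  ..  o  .............. o# ..............        oooo
200 o...    ............. ####o ...........rrrr#rr . ooo
210 o . oo .............. #####o........... rrrrrr . ooo
220 ooo  ................. #### ........... rrrrrr   ooo
230 oo . ..   ..............  ........... rrrrrrr   oooo
240 oo.      ........................... rrrrrrr   ooooo
250 oo      ............................ rrrrrr  ooooooo
260 oo     oo  ............................ rr  oooooooo
```

```bash
python3 -c "
from workcell import ctrl
print(ctrl.close_job())"
```

```text
the job is handed in; nothing more can be done
None
```

I handed the job in at 19.4 s on the robot's clock. The carrier is clicked into the middle notch (about 100 mm travel). The gripper is holding the lever down at about 12.7 N, with the dial pointer in the green for over 3 s. I set that last stretch from the TCP position, the force and pixel readings of the dial, because my ten pictures were used up; the handing-in call returned no verdict.

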